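Stop a creeping label roll with a press-on C clip

ROBOT

A 6-joint arm with a two-finger parallel gripper is mounted at the origin on a cart in front of the work surface, level with it; the furniture and walls round the work are solid. World frame = base frame: x ahead of the robot, y to its left, z up, the work surface at z = 0. Lengths are in m, angles in rad, forces in N, time in s.
With the tool pointing down it reaches from about 0.225 to 0.875 m from the base axis. Payload 3.4 kg.
Tool frame: the origin (TCP) lies on the centre line of the jaws, within the pads' length; the fingertips stand 11 mm ahead of it and the grasp point (between the pads) lies 8 mm behind it; z points along the fingers, y is the line along which they close (so a half turn about z gives the same grasp; the last joint's range is limited). The gripper opens to 85 mm and grips with 20 to 120 N. Pads are 22 mm wide; open, the fingers measure 114 mm over their backs; the gripper's body (76 mm by 85 mm) begins 54 mm behind the grasp point. The pads swing forward as they close: fully open they stand 13 mm farther back than shut.
Start: joints at [1.142, 0.276, 1.505, -0, 1.361, -0.121], TCP at [0.174, 0.548, 0.242] pointing down, gripper open.
Joint ranges: [-2.89, 2.89], [-0.75, 2.08], [0.22, 2.7], [-1.18, 4.32], [0.11, 2.71], [-2.7, 2.7]. Speed limits (rad/s): [2.57, 2.57, 3.14, 3.14, 3.14, 3.14].

INTERFACE

Orientations are given as a unit quaternion [w, x, y, z].
In Python, from rig import manip, eyes, job gives the robot as it stands.
- The arm moves only by the tool drive_tool, never from a script. Its argument "rows" is a list of rows, each a list of 3 entries, a list of its own where there are three numbers: the turn, a rotation vector about the world's x, y, z in rad, then the shift along the world's x, y, z in cm, then the finger opening in cm, from 0 to 8.54. A call has 1 to 8 rows; each row shifts and turns the commanded pose from where the row before left it; what a row does not reach is not made up. A row lasts 1/8 s, in which the tool goes at most 62.5 mm and 10.7 degrees, less where a joint would pass 70% of its speed; a pose out of reach is approached as far as the arm can. A call is refused whole if a number of a shift passes 6.25 or a number of a turn 0.188, either way. A call with a gripper value outside its range is refused whole. The fingers move at their own pace and stop on an object; "force" is the grip in N (left out, the last holds). Time passes only in rows, so rows that do not move let the fingers close. It gives the time, the measured TCP pose, the force, the opening and the grip force at its end, in the units of the state.
- manip.get_state(): the state, without advancing time (a new reading comes with each control period).
- eyes.get_image(name): name is "scene" or "top" or "wrist"; returns the picture (420x560x3 uint8, red, green, blue); there is no depth.
- eyes.get_calibration(name): a dict with "camera_matrix" (3x3 intrinsics, pixels), "view" (4x4, takes a point from world to camera coordinates). Camera axes: x right, y up, looking along -z (the intrinsics and any distortion apply to the point x, -y, -z); pixel columns grow to the right and rows downward; lengths in m; the calibration is good to about 2 mm. The wrist camera is an equidistant fisheye: a pixel r from the principal point sees the ray r / f radians off the axis. A picture is of the moment at which its call begins: read the wrist's pose just before it. get_calibration takes no time and is no camera call; for the wrist camera it gives the pose at the moment of the call.
- job.sign_off(): hands the job in; it is judged then, once.
The state is a dict: "clock": time; "qpos": joint angles; "qd": joint speeds; "effort": joint torques, N m; "position": TCP position; "ee_rot": TCP orientation; "contact_force": force on the tool from outside, world axes, zero at the start; "moment": the same for the moment, N m; "width": finger opening in m; "gripper_force": force on a finger pad.
Only numpy, scipy, OpenCV 4.12 (cv2) and the standard library are available. Lean on these libraries where they do the work, as an engineer would, in place of code of your own. Each camera call takes 0.05 s, during which the arm holds its last target. There are 200 camera calls.

TASK

On the two-tier roll stand, the label roll on the lower bar has crept away from its fixed blue flange and its stop clip is off. Push the roll fully home against the flange, and snap the orange C-shaped clip onto the lower bar, gap first, so that it is fully seated and sits right up against the open side of the roll; then let go of it. The upper bar overhangs the lower one, so come in at a slant from the front, and leave the other things on the bench where they are.

Things in the scene. Friction and masses are not known exactly. Their poses are not given: they have to be found in the camera images.
- stand: Black two-tier roll stand, fixed to a 28 mm plywood board that lies on the bench, 166 mm deep, 377 mm wide, 345 mm high. Origin: centre of its underside; z up, y along its two bars, -x is the open front that faces the robot. The bars are round aluminium, 25 mm in diameter, between side plates at y = +-170 mm. The base tray is 8 mm high with a 19 mm front lip.
- bar_mid (a point): Point on the axis of the lower bar, midway between the side plates, 135 mm above the underside of the stand, 20 mm to the front (-x) of the stand's origin; its axes are those of the stand (y along the bar). On the way there: a room-high black post, 45 mm square, stands at x = 0.48, y = 0.23 m of the base frame, with brackets above 0.6 m; from its left side, swing the arm past it folded in close to the robot.
- upper_mid (a point): Point on the axis of the upper bar, midway: 175 mm above and 55 mm behind (+x) the lower bar. It carries two fixed label rolls up to 91 mm in diameter, so a hand coming straight down on the lower bar hits them; a tool slanted 25 to 45 degrees (hand leaning to the front, fingers pointing down and to stand +x) passes.
- flange_face (a point): Centre, on the bar axis, of the inner face (facing stand -y) of the fixed blue flange on the lower bar, a disc 80 mm in diameter, 105 mm to the +y side of bar_mid. The roll belongs against it.
- roll (a joint): How far the label roll on the lower bar stands away from the flange, in m along stand -y: 0 is home against the flange; it starts at 0.035 to 0.080, its stop is at 0.110. It slides stiffly (about 1.5 N of friction), stays where it is left, and is pushed home towards stand +y.
- roll_face (a point): Centre, on the bar axis, of the open side of that label roll (white, 97 mm in diameter, 62 mm long), the side that faces stand -y. It moves with the roll; its own z is stand +y. The clip's flat side goes against this side.
- clip: Loose orange plastic C clip, 93 mm high, 51 mm wide, 30 mm thick, about 50 g, standing on the board on its two flared lips, gap down, grip tab up. Origin: centre of its underside; z up to the tab, x across the gap, y through the thickness (along the bar once it is on). A half turn about z makes no difference.
- clip_bore (a point): Centre of the clip's bore (25 mm in diameter), 24.5 mm above the clip's origin; axes as the clip's. It lies on the bar axis when the clip is seated, and 15 mm from the roll's open side when clip and roll touch.
- clip_mouth (a point): Middle of the flared mouth between the clip's feet (35 mm wide), 20 mm below the bore centre. Above it the sprung lips leave a 20 mm gap, narrower than the bar: pressed straight on along clip -z with 5 to 10 N they spread and snap shut behind the bar. Then it bottoms hard. Seated and not pressed down, the clip can be pushed along the bar with a few N.
- clip_grip (a point): Middle of the clip's tab, 50 mm above the bore centre along clip z, a good place to grip. The tab is 24 mm across x (over its ribs 26 mm), 26 mm along y and reaches from 27 to 68 mm above the bore centre. Grip it across x, so that the fingers need no room beside the roll.
- cream_pot_near: Bystander: loose round cream pot, 90 mm across, 32 mm high; origin: centre of its underside. Not to be disturbed.
- tape_roll_near: Bystander: loose roll of red packing tape lying flat, 94 mm across, 49 mm high; origin: centre of its underside. Not to be disturbed.
- dropper_near: Bystander: loose dark dropper bottle standing at the right, 34 mm across, 102 mm high; origin: centre of its underside. Not to be disturbed.

How it is judged:
By the outcome, as a careful person would: the job done as asked, in the order asked, and still so for the second after the job is handed in, with the robot touching nothing.
It also fails if it takes over 45 s, if anything falls off the work surface, if the arm or the gripper's body presses on something with over 40 N, if the wrist force passes 120 N, or if a joint passes its speed limit or range.

## Working session

There is one attempt and no reset: what is moved stays moved. The work goes in short steps, Python scripts to look and compute and a tool call to move; the robot and the scene stay as the last step left them, time stands still between calls to the robot, and variables do not carry over. Pictures are saved under pics/ and viewed, at most 10 in all, crops included, and the job is handed in when it is done.

Besides the shell and the picture viewer there is one more tool, called after "Emit:" as a command line: name --argument value ..., lists and objects as JSON in quotes. drive_tool: Moves the arm, as the interface text tells. Its arguments: {"type":"object","properties":{"rows":{"type":"array"},"force":{"type":"number"}},"required":["rows"]}

```bash
ls; mkdir -p pics; python3 - <<'E'
from rig import manip, eyes, job
import cv2,numpy as np
for n in("scene","top","wrist"):
    c=eyes.get_calibration(n); print(n,np.round(c["camera_matrix"],1).tolist(),np.round(c["view"],3).tolist(),[k for k in c])
    cv2.imwrite(f"pics/{n}0.png",eyes.get_image(n)[:,:,::-1])
s=manip.get_state();print(s)
E
```

```text
pics
scene [[397.6, 0.0, 281.4], [0.0, 397.6, 213.1], [0.0, 0.0, 1.0]] [[-0.275, -0.961, 0.021, -0.017], [0.682, -0.18, 0.708, -0.578], [-0.677, 0.209, 0.705, -0.657], [0.0, 0.0, 0.0, 1.0]] ['camera_matrix', 'view']
top [[413.7, 0.0, 287.2], [0.0, 413.7, 214.5], [0.0, 0.0, 1.0]] [[-0.0, -1.0, -0.029, -0.147], [0.987, -0.005, 0.16, -0.604], [-0.16, -0.029, 0.987, -1.153], [0.0, 0.0, 0.0, 1.0]] ['camera_matrix', 'view']
wrist [[325.2, 0.0, 286.7], [0.0, 325.2, 209.3], [0.0, 0.0, 1.0]] [[0.304, 0.953, -0.003, -0.574], [-0.919, 0.293, -0.266, 0.033], [-0.252, 0.083, 0.964, -0.379], [0.0, 0.0, 0.0, 1.0]] ['camera_matrix', 'view']
{'clock': 0.15, 'qpos': array([ 1.14200988e+00,  2.76469515e-01,  1.50582143e+00, -9.85720392e-06,
        1.36070392e+00, -1.21007834e-01]), 'qd': array([ 6.98141142e-04, -2.85355676e-03, -3.59283902e-03, -6.45910564e-04,
       -1.59491027e-04,  2.01770303e-05]), 'effort': array([ 1.41225693e-03, -4.17145622e+01, -2.46032149e+01,  3.15011437e-05,
        7.64772703e-03, -2.38506814e-06]), 'position': array([0.17405024, 0.54763848, 0.24163546]), 'ee_rot': array([-1.85675782e-04,  1.53281569e-01,  9.88182306e-01, -6.76091867e-04]), 'contact_force': array([ 0.26341319, -0.13718847,  0.2530395 ]), 'moment': array([-0.01334907,  0.03570693,  0.03337237]), 'gripper_force': 0.0, 'width': 0.08533352851227953}
```

View pics/scene0.png

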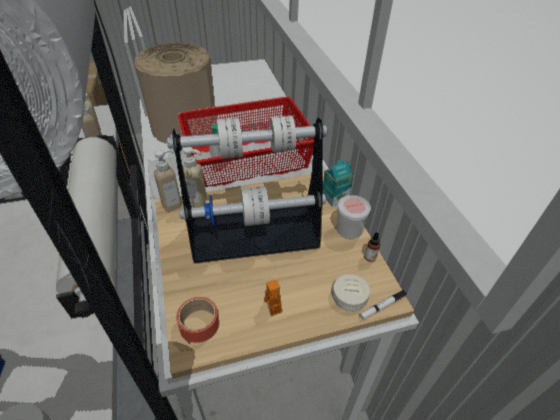

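View pics/top0.png

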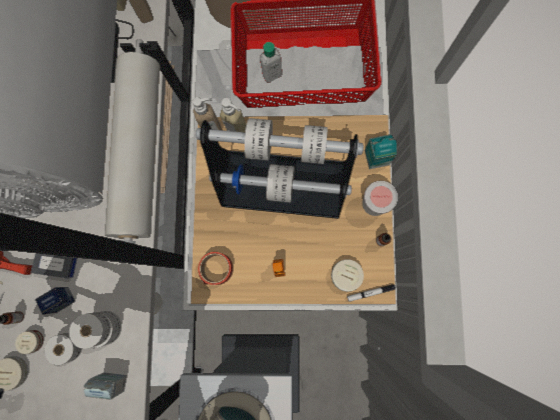

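The scene view shows the clip at about (273,297), the lower bar from (185,213) to (320,200), the blue flange at (210,212) and the roll at (256,206). In the top view the clip is at (279,268), the lower bar runs from (222,178) to (350,190) and the roll is at (280,183). I'll enlarge crops of these areas.

```bash
python3 - <<'E'
import cv2,numpy as np
s=cv2.imread("pics/scene0.png");t=cv2.imread("pics/top0.png")
r=lambda im,x0,x1,y0,y1,k:cv2.resize(im[y0:y1,x0:x1],None,fx=k,fy=k,interpolation=cv2.INTER_CUBIC)
cv2.imwrite("pics/c1.png",r(s,165,335,120,265,4))
a=r(t,195,370,115,220,4) #700x420
b=np.zeros((600,800,3),np.uint8);b[:420,:700]=a
b[420:600,:200]=r(t,262,302,250,286,5)
b[420:600,210:510]=cv2.rotate(r(s,255,291,265,325,5),cv2.ROTATE_90_COUNTERCLOCKWISE)[:180]
cv2.imwrite("pics/c2.png",b)
E
```

```text
(no output)
```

View pics/c1.png

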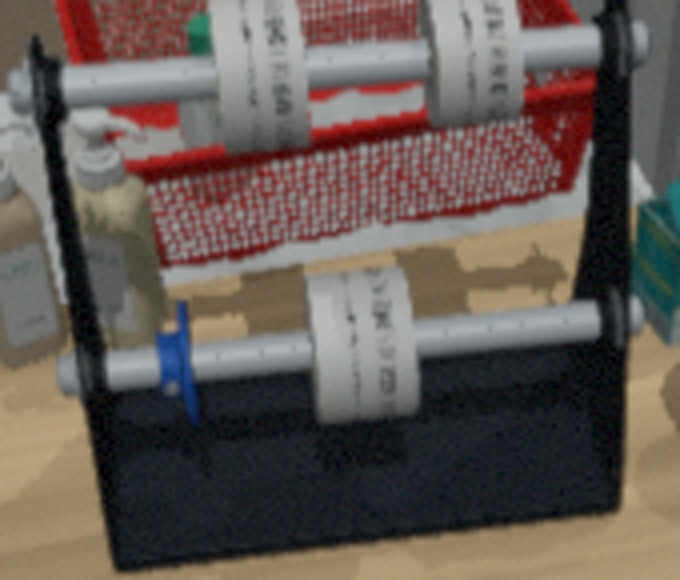

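View pics/c2.png

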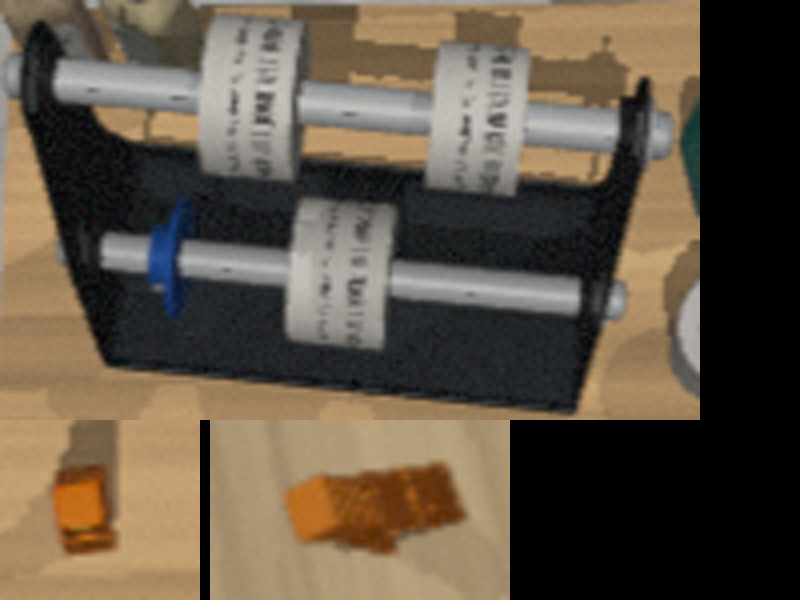

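```bash
cat > h.py <<'E'
import numpy as np
from rig import manip, eyes, job
from scipy.optimize import least_squares
from scipy.spatial.transform import Rotation as R
C={n:eyes.get_calibration(n) for n in("scene","top")}
def proj(n,P):
    K=C[n]["camera_matrix"];V=C[n]["view"];p=V[:3,:3]@P+V[:3,3];p=p*[1,-1,-1]
    q=K@p;return q[:2]/q[2]
def tri(a):  # {cam:(u,v)}
    f=lambda P:np.concatenate([proj(n,P)-u for n,u in a.items()])
    r=least_squares(f,[.5,0,.1]);return r.x,np.abs(r.fun).max()
def stand(p,loc):
    c,s=np.cos(p[2]),np.sin(p[2]);return np.array([p[0]+c*loc[0]-s*loc[1],p[1]+s*loc[0]+c*loc[1],p[3]+loc[2]])
E
python3 - <<'E'
from h import *
S=lambda u,v:(165+u/4-.4,120+v/4-.4); T=lambda u,v:(195+u/4-.4,115+v/4-.4)
obs=[("scene",S(62,373),-.02,1,.135),("scene",S(640,315),-.02,-1,.135),("scene",S(12,92),.035,1,.31),("scene",S(648,45),.035,-1,.31),
("top",T(60,252),-.02,1,.135),("top",T(625,299),-.02,-1,.135),("top",T(8,73),.035,1,.31),("top",T(670,134),.035,-1,.31)]
def f(p): return np.concatenate([proj(n,stand(p,(x,s*.1885,z)))-np.array(u) for n,u,x,s,z in obs])
r=least_squares(f,[.6,0,0,.028]);print("stand x y yaw z",r.x.round(4),r.fun.round(1).reshape(-1,2).tolist())
# z fixed
g=least_squares(lambda p:f(np.r_[p,.028]),[.6,0,0]);print(g.x.round(4),np.abs(g.fun).max().round(1))
p=np.r_[g.x,.028]
for nm,a in dict(flange=(S(188,362),T(178,258)),roll=(S(364,344),T(342,273))).items():
    q=least_squares(lambda y:np.concatenate([proj("scene",stand(p,(-.02,y[0],.135)))-a[0],proj("top",stand(p,(-.02,y[0],.135)))-a[1]]),[0]);print(nm,q.x.round(4),q.fun.round(1))
for nm,a in dict(tabtop=dict(scene=(273.2,285.4),top=(277.8,266.6))).items(): print(nm,tri(a))
print("barmid",stand(p,(-.02,0,.135)),"flange",stand(p,(-.02,.105,.135)))
for n,P in dict(pot=((351,285),(347,272)),tape=((199,313),(216,266))).items(): print(n,tri(dict(scene=P[0],top=P[1])))
E
```

```text
stand x y yaw z [ 0.6897 -0.1352 -0.1045  0.0283] [[-0.8, 1.0], [0.4, 0.0], [-0.4, 0.5], [-0.2, -0.7], [0.1, -1.5], [0.4, 0.2], [-0.2, 0.4], [0.8, 0.2]]
[ 0.6899 -0.1352 -0.1046] 1.6
flange [0.1086] [-0.2  0.4  0.2 -0.3]
roll [-0.0024] [-0.7  0.2  0.7 -0.1]
tabtop (array([ 0.45131155, -0.12559189,  0.11670596]), np.float64(0.09637684385802459))
barmid [ 0.66998964 -0.13308501  0.163     ] flange [ 0.68095029 -0.02865865  0.163     ]
pot (array([ 0.43701432, -0.31732848,  0.06643465]), np.float64(0.6713636944461996))
tape (array([0.45452555, 0.04901965, 0.06970548]), np.float64(0.26060502395242224))
```

Emit:
drive_tool --rows '[[[0,0,0],[-1.2,-3.9,1],8.5],[[0,0,0],[-1.2,-3.9,1],8.5],[[0,0,0],[-1.2,-3.9,1],8.5],[[0,0,0],[-1.2,-3.9,1],8.5],[[0,0,0],[-1.2,-3.9,1],8.5],[[0,0,0],[-1.2,-3.9,0],8.5]]' --force 40

```text
clock: 0.9
position: [0.1019, 0.313, 0.2928]
ee_rot: [0.0, 0.153, 0.988, 0.001]
contact_force: [1.1, -0.1, 0.4]
width: 0.085
gripper_force: 0.0
```

Emit:
drive_tool --rows '[[[0,0,-0.14],[4.4,-2.2,0],8.5],[[0,0,-0.14],[4.4,-2.2,0],8.5],[[0,0,-0.14],[3.2,-2.9,0],8.5],[[0,0,-0.14],[3.2,-2.9,0],8.5],[[0,0,-0.14],[2.3,-3.6,0],8.5],[[0,0,-0.14],[2.3,-3.6,0],8.5],[[0,0,-0.14],[1.3,-4.1,0],8.5],[[0,0,-0.14],[1.3,-4.1,0],8.5]]'

```text
clock: 1.9
position: [0.3264, 0.0567, 0.2922]
ee_rot: [-0.0, 0.657, 0.754, 0.0]
contact_force: [1.0, -0.3, 0.9]
width: 0.0848
gripper_force: 0.0
```

Emit:
drive_tool --rows '[[[0,0,-0.08],[1.5,-4.0,0],8.5],[[0,0,-0.08],[2.5,-4.0,0],8.5],[[0,0,-0.08],[3,-4,0],8.5],[[0,0,0],[3,-4,0],8.5],[[0,0,0],[2.4,-2.3,0],8.5],[[0,0,0],[0,0,0],8.5]]'

```text
clock: 2.65
position: [0.4514, -0.1267, 0.2915]
ee_rot: [-0.0, 0.741, 0.671, -0.0]
contact_force: [-0.5, 1.0, 0.4]
width: 0.085
gripper_force: 0.0
```

```bash
python3 - <<'E'
from h import *
import cv2,pickle
c=eyes.get_calibration("wrist");s=manip.get_state();im=eyes.get_image("wrist")[:,:,::-1]
pickle.dump((c,s),open("w1.pkl","wb"));print(s["position"],s["qpos"].round(2))
cv2.imwrite("pics/w1.png",im)
E
```

```text
[ 0.45143693 -0.12669256  0.29145593] [-0.42  0.09  1.62 -0.    1.43 -0.32]
```

View pics/w1.png

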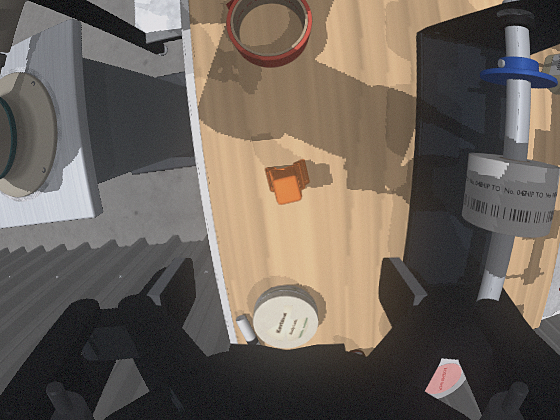

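The wrist view has the clip tab top at about (288,190), the roll at (512,195), and the flange at (518,72). I'll zoom in on these.

```bash
python3 - <<'E'
import cv2,numpy as np
s=cv2.imread("pics/w1.png")
r=lambda im,x0,x1,y0,y1,k:cv2.resize(im[y0:y1,x0:x1],None,fx=k,fy=k,interpolation=cv2.INTER_CUBIC)
b=np.zeros((600,770,3),np.uint8);b[:480,:440]=r(s,260,315,152,212,8);b[:,440:]=r(s,450,560,40,240,3)
cv2.imwrite("pics/c3.png",b)
E
```

```text
(no output)
```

View pics/c3.png

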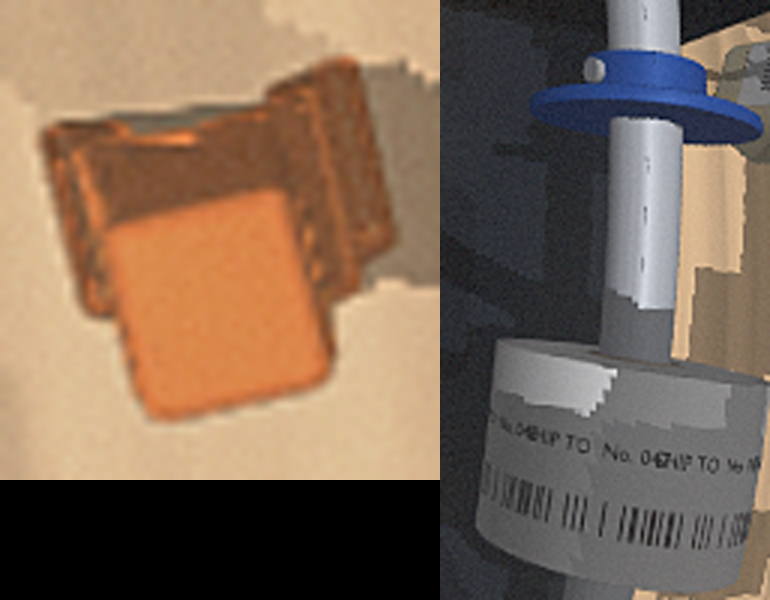

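```bash
cat >> h.py <<'E'
def wray(c,u,z):
    K=c["camera_matrix"];V=c["view"];d=np.array([(u[0]-K[0,2])/K[0,0],(u[1]-K[1,2])/K[1,1]]);t=np.hypot(*d)
    v=np.array([d[0]/t*np.sin(t),-d[1]/t*np.sin(t),-np.cos(t)]);Rm=V[:3,:3];o=-Rm.T@V[:3,3];w=Rm.T@v
    return o+w*(z-o[2])/w[2]
SP=np.array([.6899,-.1352,-.1046,.028])
def tostand(P):
    c,s=np.cos(SP[2]),np.sin(SP[2]);d=P-[SP[0],SP[1],SP[3]];return np.array([c*d[0]+s*d[1],-s*d[0]+c*d[1],d[2]])
E
python3 - <<'E'
from h import *
import pickle
c,s=pickle.load(open("w1.pkl","rb"))
P=np.array([wray(c,(260+u/8-.44,152+v/8-.44),.1205) for u,v in [(107,225),(278,188),(332,385),(155,418)]])
print(P.round(4));print("c",P.mean(0));e=np.diff(np.r_[P,P[:1]],axis=0)[:,:2];print(np.hypot(*e.T).round(4),np.degrees(np.arctan2(e[:,1],e[:,0])).round(1))
for n,u in dict(rollfl=(514.7,160.7),flange=(519,79.3),barlow=(450+155/3,40+590/3)).items():
    p=wray(c,u,.163);print(n,p.round(4),tostand(p).round(4))
E
```

```text
[[ 0.439  -0.1126  0.1205]
 [ 0.4595 -0.1102  0.1205]
 [ 0.4637 -0.1346  0.1205]
 [ 0.4422 -0.1365  0.1205]]
c [ 0.45110115 -0.12346843  0.1205    ]
[0.0206 0.0248 0.0216 0.0242] [   6.6  -80.3 -174.9   97.5]
rollfl [ 0.6727 -0.1048  0.163 ] [-0.0203  0.0284  0.135 ]
flange [ 0.6815 -0.0262  0.163 ] [-0.0197  0.1075  0.135 ]
barlow [ 0.6624 -0.1811  0.163 ] [-0.0225 -0.0485  0.135 ]
```

```bash
cat >> h.py <<'E'
def toolR(a,yaw): # slant a toward +x(yaw); tool y along ex at a=0
    return R.from_euler("z",yaw)*R.from_euler("y",-a)*R.from_matrix(np.array([[0,1,0],[1,0,0],[0,0,-1.]]))
def delta(P,Rt):
    s=manip.get_state();q=s["ee_rot"];Rc=R.from_quat([q[1],q[2],q[3],q[0]])
    print("turn",(Rt*Rc.inv()).as_rotvec().round(3),"shift cm",((P-s["position"])*100).round(2),"F",s["contact_force"].round(1),"t",round(s["clock"],2))
E
python3 - <<'E'
from h import *
a=np.radians(35);d=np.array([-np.sin(a),0,np.cos(a)]);ax=np.array([-.02,0,.135])
delta(stand(SP,ax+d*.138+[0,-.07,0]),toolR(a,SP[2]))
print(stand(SP,ax+d*.138+[0,-.07,0]),stand(SP,ax+d*.018+[0,-.07,0]), "ystand",[-np.sin(SP[2]),np.cos(SP[2])], "d",R.from_euler("z",SP[2]).apply(d))
E
```

```text
turn [-0.063 -0.61  -0.006] shift cm [13.38 -6.91 -1.55] F [-0.5  0.2 -0.4] t 2.7
[ 0.58397973 -0.19446485  0.27604298] [ 0.65243271 -0.20165126  0.17774474] ystand [np.float64(0.10440936342981762), np.float64(0.9945344060555071)] d [-0.5704415   0.05988675  0.81915204]
```

Emit:
drive_tool --rows '[[[-0.013,-0.122,-0.001],[2.7,-1.4,-0.3],5.0],[[-0.013,-0.122,-0.001],[2.7,-1.4,-0.3],5.0],[[-0.013,-0.122,-0.001],[2.7,-1.4,-0.3],5.0],[[-0.013,-0.122,-0.001],[2.7,-1.4,-0.3],5.0],[[-0.012,-0.122,-0.001],[2.6,-1.3,-0.3],5.0],[[0,0,0],[0,0,0],5.0]]'

```text
clock: 3.45
position: [0.5821, -0.1925, 0.2754]
ee_rot: [0.223, 0.709, 0.639, 0.201]
contact_force: [0.1, 1.1, 0.0]
width: 0.0497
gripper_force: 0.0
```

```bash
python3 - <<'E'
from h import *
import cv2
a=np.radians(35);d=np.array([-np.sin(a),0,np.cos(a)]);ax=np.array([-.02,0,.135])
delta(stand(SP,ax+d*.018+[0,-.07,0]),toolR(a,SP[2]))
print(manip.get_state()["qpos"].round(2))
cv2.imwrite("pics/w2.png",eyes.get_image("wrist")[:,:,::-1])
E
```

```text
turn [-0.    -0.002 -0.001] shift cm [ 7.03 -0.92 -9.76] F [0.1 1.1 0. ] t 3.45
[-0.59  0.06  1.86  0.42  0.72 -0.73]
```

View pics/w2.png

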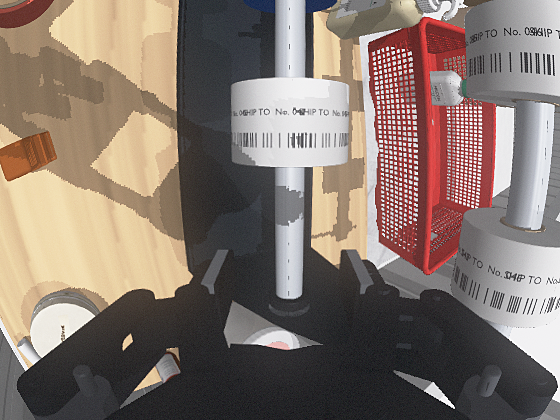

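The slanted view shows the bar centred between the fingers at column 288 and the roll clear of them, with its open edge at row 163. I'll go in.

Emit:
drive_tool --rows '[[[0,0,0],[1.75,-0.23,-2.44],5.0],[[0,0,0],[1.75,-0.23,-2.44],5.0],[[0,0,0],[1.75,-0.23,-2.44],5.0],[[0,0,0],[1.75,-0.23,-2.44],5.0],[[0,0,0],[0,0,0],5.0]]'

```text
clock: 4.12
position: [0.6543, -0.2015, 0.1782]
ee_rot: [0.223, 0.708, 0.64, 0.201]
contact_force: [0.0, 0.7, 1.0]
width: 0.0502
gripper_force: 0.0
```

Emit:
drive_tool --rows '[[[0,0,0],[0.1,1.0,0],5.0],[[0,0,0],[0.1,1.0,0],5.0],[[0,0,0],[0.1,1.0,0],5.0],[[0,0,0],[0.1,1.0,0],5.0]]'

```text
clock: 4.62
position: [0.6584, -0.1628, 0.1809]
ee_rot: [0.226, 0.707, 0.639, 0.201]
contact_force: [-0.5, -1.9, 0.9]
width: 0.0503
gripper_force: 0.9
```

Emit:
drive_tool --rows '[[[0,0,0],[0.1,1.0,0],5.0],[[0,0,0],[0.1,1.0,0],5.0],[[0,0,0],[0.1,1.0,0],5.0],[[0,0,0],[0.1,1.0,0],5.0],[[0,0,0],[0.1,1.0,0],5.0]]'

```text
clock: 5.25
position: [0.6636, -0.1127, 0.1799]
ee_rot: [0.225, 0.708, 0.639, 0.201]
contact_force: [1.1, -1.9, 0.1]
width: 0.05
gripper_force: 0.9
```

Emit:
drive_tool --rows '[[[0,0,0],[0.05,0.5,0],5.0],[[0,0,0],[0.05,0.5,0],5.0],[[0,0,0],[0.0,0.2,0],5.0],[[0,0,0],[0.0,0.2,0],5.0]]'

```text
clock: 5.75
position: [0.6642, -0.0994, 0.1796]
ee_rot: [0.225, 0.708, 0.639, 0.201]
contact_force: [-0.8, -7.8, -1.3]
width: 0.0502
gripper_force: 4.1
```

Emit:
drive_tool --rows '[[[0,0,0],[0.0,0.1,0],5.0],[[0,0,0],[0.0,0.1,0],5.0]]'

```text
clock: 6.0
position: [0.6642, -0.0993, 0.1796]
ee_rot: [0.226, 0.708, 0.638, 0.2]
contact_force: [-1.6, -12.2, -1.2]
width: 0.0501
gripper_force: 6.1
```

Emit:
drive_tool --rows '[[[0,0,0],[-0.1,-1.0,0],5.0],[[0,0,0],[-0.1,-1.0,0],5.0],[[0,0,0],[-1.7,0.2,2.5],5.0],[[0,0,0],[-1.7,0.2,2.5],5.0],[[0,0,0],[-1.7,0.2,2.5],5.0],[[0,0,0],[-1.7,0.2,2.5],5.0],[[0,0,0],[-1.7,0.2,0],8.5],[[0,0,0],[0,0,0],8.5]]'

```text
clock: 7.0
position: [0.5751, -0.1064, 0.278]
ee_rot: [0.224, 0.708, 0.639, 0.201]
contact_force: [0.1, -1.0, -0.1]
width: 0.0836
gripper_force: 0.0
```

```bash
python3 - <<'E'
from h import *
delta(np.array([.4511,-.1235,.19]),toolR(0,.126));print(manip.get_state()["position"])
E
```

```text
turn [-0.005  0.612  0.222] shift cm [-12.4   -1.71  -8.8 ] F [ 0.1 -1.  -0.1] t 7.0
[ 0.57512475 -0.10639988  0.27802235]
```

Emit:
drive_tool --rows '[[[-0.001,0.122,0.044],[-2.5,-0.34,0],8.5],[[-0.001,0.122,0.044],[-2.5,-0.34,0],8.5],[[-0.001,0.122,0.044],[-2.5,-0.34,0],8.5],[[-0.001,0.122,0.044],[-2.5,-0.34,0],8.5],[[-0.001,0.124,0.046],[-2.4,-0.35,-2.8],8.5],[[0,0,0],[0,0,-3],8.5],[[0,0,0],[0,0,-3],8.5],[[0,0,0],[0,0,0],8.5]]'

```text
clock: 8.0
position: [0.4513, -0.1233, 0.1883]
ee_rot: [-0.003, 0.661, 0.751, -0.0]
contact_force: [1.4, 0.1, 0.6]
width: 0.0848
gripper_force: 0.0
```

```bash
python3 - <<'E'
from h import *
import cv2,pickle
delta(np.array([.4511,-.1235,.19]),toolR(0,.126))
pickle.dump(eyes.get_calibration("wrist"),open("w3.pkl","wb"))
cv2.imwrite("pics/w3.png",eyes.get_image("wrist")[:,:,::-1])
E
```

```text
turn [-0.003 -0.005 -0.001] shift cm [-0.02 -0.02  0.17] F [1.4 0.1 0.6] t 8.0
```

View pics/w3.png

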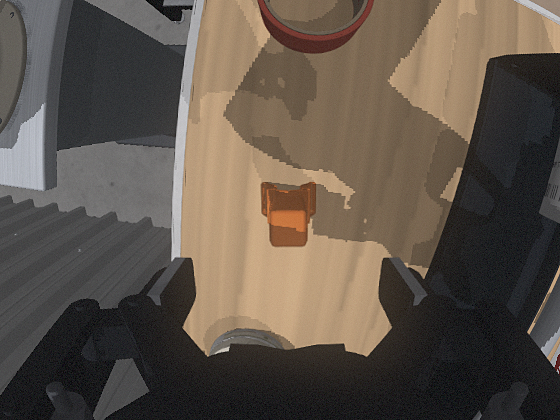

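The clip is square to the fingers, with the tab top at (270–307, 210–246), between the fingers at columns 185 and 398. I'll check its centre and then descend.

```bash
python3 - <<'E'
from h import *
import pickle
c=pickle.load(open("w3.pkl","rb"))
P=np.array([wray(c,u,.1205) for u in[(270,210.5),(306,210),(307,245.5),(271.5,246.5)]]);print(P.round(4),P.mean(0))
E
```

```text
[[ 0.4384 -0.113   0.1205]
 [ 0.4611 -0.1097  0.1205]
 [ 0.4652 -0.1337  0.1205]
 [ 0.4421 -0.1373  0.1205]] [ 0.45168513 -0.1234343   0.1205    ]
```

Emit:
drive_tool --rows '[[[0,0,0],[0,0,-3],8.5],[[0,0,0],[0,0,-3],8.5],[[0,0,0],[0,0,-3.2],8.5],[[0,0,0],[0,0,0],8.5]]'

```text
clock: 8.55
position: [0.4525, -0.1239, 0.0989]
ee_rot: [-0.0, 0.661, 0.751, 0.0]
contact_force: [0.1, 1.5, 0.6]
width: 0.0848
gripper_force: 0.0
```

Emit:
drive_tool --rows '[[[0,0,0],[0,0,-0.4],8.5],[[0,0,0],[0,0,0],2.0],[[0,0,0],[0,0,0],2.0],[[0,0,0],[0,0,0],2.0],[[0,0,0],[0,0,0],2.0],[[0,0,0],[0,0,0],2.0],[[0,0,0],[0,0,0],2.0]]' --force 70

```text
clock: 9.43
position: [0.4534, -0.1244, 0.096]
ee_rot: [0.001, 0.661, 0.751, 0.001]
contact_force: [0.2, 0.4, 3.2]
width: 0.023
gripper_force: 71.4
```

Emit:
drive_tool --rows '[[[0,0,0],[0,0,2],2.0],[[0,0,0],[0,0,3],2.0],[[0,0,0],[0,0,3],2.0],[[0,0,0],[0,0,3],2.0],[[0,0,0],[0,0,3],2.0],[[0,0,0],[0,0,3],2.0],[[0,0,0],[0,0,0],2.0]]'

```text
clock: 10.3
position: [0.4544, -0.1248, 0.2675]
ee_rot: [0.003, 0.661, 0.751, 0.001]
contact_force: [0.6, -1.1, -0.7]
width: 0.0233
gripper_force: 71.1
```

```bash
python3 - <<'E'
from h import *
a=np.radians(35);d=np.array([-np.sin(a),0,np.cos(a)]);ax=np.array([-.02,0.021,.135])
delta(stand(SP,ax+d*.1635),toolR(a,SP[2]))
E
```

```text
turn [ 0.01  -0.605 -0.223] shift cm [12.45  2.24  2.95] F [ 0.6 -1.1 -0.7] t 10.3
```

Emit:
drive_tool --rows '[[[0.002,-0.121,-0.045],[2.5,0.45,0.6],2.0],[[0.002,-0.121,-0.045],[2.5,0.45,0.6],2.0],[[0.002,-0.121,-0.045],[2.5,0.45,0.6],2.0],[[0.002,-0.121,-0.044],[2.5,0.45,0.6],2.0],[[0.002,-0.121,-0.044],[2.45,0.44,0.55],2.0],[[0,0,0],[0,0,0],2.0],[[0,0,0],[0,0,0],2.0]]'

```text
clock: 11.18
position: [0.5771, -0.1019, 0.294]
ee_rot: [0.22, 0.709, 0.64, 0.2]
contact_force: [-0.3, 0.2, 0.2]
width: 0.0233
gripper_force: 71.0
```

```bash
python3 - <<'E'
from h import *
import cv2
a=np.radians(35);d=np.array([-np.sin(a),0,np.cos(a)]);ax=np.array([-.02,0.021,.135])
delta(stand(SP,ax+d*.1635),toolR(a,SP[2]))
delta(stand(SP,ax+d*.0835),toolR(a,SP[2]))
im=eyes.get_image("wrist")[:,:,::-1]
cv2.imwrite("pics/w4.png",im)
E
```

```text
turn [-0.003 -0.008 -0.003] shift cm [ 0.19 -0.06  0.29] F [-0.3  0.2  0.2] t 11.18
turn [-0.003 -0.008 -0.003] shift cm [ 4.75 -0.54 -6.26] F [-0.3  0.2  0.2] t 11.18
```

View pics/w4.png

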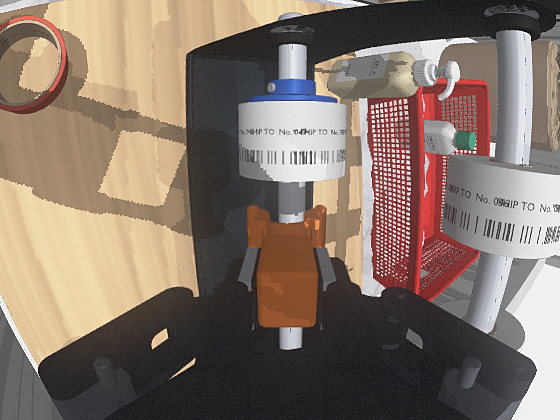

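The roll sits home against the flange, with its open edge at row 178, and the clip (column 289) is lined up with the bar (column 291). I'll advance to just short of the bar.

Emit:
drive_tool --rows '[[[-0.003,-0.008,-0.003],[1.2,-0.14,-1.55],2.0],[[0,0,0],[1.2,-0.14,-1.55],2.0],[[0,0,0],[1.2,-0.13,-1.55],2.0],[[0,0,0],[1.15,-0.13,-1.6],2.0],[[0,0,0],[0,0,0],2.0]]'

```text
clock: 11.85
position: [0.6251, -0.1075, 0.2309]
ee_rot: [0.223, 0.709, 0.638, 0.201]
contact_force: [0.1, 1.0, -1.2]
width: 0.0231
gripper_force: 71.0
```

```bash
python3 - <<'E'
from h import *
a=np.radians(35);d=np.array([-np.sin(a),0,np.cos(a)]);ax=np.array([-.02,0.021,.135])
delta(stand(SP,ax+d*.0835),toolR(a,SP[2]))
delta(stand(SP,ax+d*.0435),toolR(a,SP[2]))
p=tostand(manip.get_state()["position"])-[-.02,0,.135]
print("along",p@d*1e3,"lat",p@[np.cos(a),0,np.sin(a)]*1e3,"y",p[1])
E
```

```text
turn [-0.001  0.     0.001] shift cm [-0.06  0.02  0.05] F [ 0.1  1.  -1.2] t 11.85
turn [-0.001  0.     0.001] shift cm [ 2.22 -0.21 -3.23] F [ 0.1  1.  -1.2] t 11.85
along 82.77104116497087 lat 0.2220711190370706 y 0.020813604607601295
```

Emit:
drive_tool --rows '[[[0,0,0],[0.29,-0.03,-0.41],2.0],[[0,0,0],[0.29,-0.03,-0.41],2.0],[[0,0,0],[0.28,-0.03,-0.41],2.0],[[0,0,0],[0.28,-0.03,-0.41],2.0],[[0,0,0],[0.28,-0.03,-0.41],2.0]]'

```text
clock: 12.48
position: [0.6389, -0.1085, 0.2116]
ee_rot: [0.224, 0.709, 0.638, 0.202]
contact_force: [-5.6, 0.6, 4.1]
width: 0.0232
gripper_force: 72.0
```

Emit:
drive_tool --rows '[[[0,0,0],[0.28,-0.03,-0.41],2.0],[[0,0,0],[0.28,-0.03,-0.41],2.0]]'

```text
clock: 12.72
position: [0.6445, -0.1091, 0.2038]
ee_rot: [0.225, 0.709, 0.638, 0.202]
contact_force: [-4.0, 0.9, 1.6]
width: 0.0233
gripper_force: 71.8
```

Emit:
drive_tool --rows '[[[0,0,0],[0.28,-0.03,-0.41],2.0],[[0,0,0],[0,0,0],2.0]]'

```text
clock: 12.98
position: [0.6476, -0.1095, 0.1989]
ee_rot: [0.224, 0.709, 0.638, 0.202]
contact_force: [0.9, -0.5, -3.7]
width: 0.0232
gripper_force: 70.9
```

Emit:
drive_tool --rows '[[[0,0,0],[0.12,-0.01,-0.16],2.0],[[0,0,0],[0.12,-0.01,-0.16],2.0]]'

```text
clock: 13.22
position: [0.6479, -0.1094, 0.1986]
ee_rot: [0.225, 0.708, 0.638, 0.202]
contact_force: [-35.0, 0.8, 31.6]
width: 0.0231
gripper_force: 76.9
```

```bash
cat > st.py <<'E'
from h import *
a=np.radians(35);d=np.array([-np.sin(a),0,np.cos(a)]);s=manip.get_state()
p=tostand(s["position"])-[-.02,0,.135];F=R.from_euler("z",-SP[2]).apply(s["contact_force"]);l=[np.cos(a),0,np.sin(a)]
print("along %.1f lat %.1f y %.1f mm; F along %.1f lat %.1f y %.1f"%(p@d*1e3,p@l*1e3,p[1]*1e3,F@d,F@l,F[1]),s["clock"])
E
python3 st.py
```

```text
along 43.2 lat 0.4 y 21.2 mm; F along 45.9 lat -10.4 y -2.9 13.225
```

Emit:
drive_tool --rows '[[[0,0,0],[-0.25,0.03,0.36],2.0],[[0,0,0],[0,0,0],2.0]]'

```text
clock: 13.48
position: [0.6474, -0.1095, 0.1999]
ee_rot: [0.225, 0.709, 0.638, 0.202]
contact_force: [-3.6, -0.2, -2.0]
width: 0.0232
gripper_force: 70.9
```

```bash
python3 st.py
```

```text
along 44.6 lat 0.7 y 21.1 mm; F along 0.4 lat -4.0 y -0.5 13.475
```

Emit:
drive_tool --rows '[[[0,0,0],[0.02,0.2,0],2.0],[[0,0,0],[0.02,0.2,0],2.0]]'

```text
clock: 13.72
position: [0.648, -0.1058, 0.1994]
ee_rot: [0.225, 0.709, 0.638, 0.202]
contact_force: [-1.0, -2.3, -5.6]
width: 0.0233
gripper_force: 70.6
```

```bash
python3 st.py
```

```text
along 44.0 lat 0.6 y 24.9 mm; F along -4.2 lat -3.8 y -2.4 13.725
```

Emit:
drive_tool --rows '[[[0,0,0],[0.02,0.15,-0.05],2.0],[[0,0,0],[0.01,0.1,0],2.0]]'

```text
clock: 13.98
position: [0.6483, -0.103, 0.1993]
ee_rot: [0.225, 0.709, 0.638, 0.202]
contact_force: [-0.8, -2.6, -3.6]
width: 0.0227
gripper_force: 70.6
```

Emit:
drive_tool --rows '[[[0,0,0],[0.01,0.1,0],2.0],[[0,0,0],[0.01,0.1,0],2.0]]'

```text
clock: 14.22
position: [0.6484, -0.102, 0.1995]
ee_rot: [0.225, 0.708, 0.638, 0.202]
contact_force: [-2.4, -9.0, -6.1]
width: 0.0229
gripper_force: 70.5
```

```bash
python3 st.py
```

```text
along 44.1 lat 0.7 y 28.7 mm; F along -4.2 lat -4.6 y -9.2 14.225
```

Emit:
drive_tool --rows '[[[0,0,0],[0.01,0.1,0],2.0],[[0,0,0],[0.14,-0.01,-0.2],2.0],[[0,0,0],[0,0,0],2.0]]'

```text
clock: 14.6
position: [0.6491, -0.102, 0.1991]
ee_rot: [0.226, 0.708, 0.638, 0.201]
contact_force: [-14.1, -9.9, 5.4]
width: 0.0231
gripper_force: 72.9
```

```bash
python3 st.py
```

```text
along 43.4 lat 1.0 y 28.8 mm; F along 11.9 lat -7.6 y -11.3 14.6
```

Emit:
drive_tool --rows '[[[0,0,0],[-0.1,-0.05,0.05],2.0],[[0,0,0],[0,0,0],5.0],[[0,0,0],[0,0,0],5.0],[[0,0,0],[0,0,0],5.0],[[0,0,0],[0,0,0],5.0]]'

```text
clock: 15.22
position: [0.6495, -0.1005, 0.1987]
ee_rot: [0.225, 0.708, 0.637, 0.203]
contact_force: [-0.4, -0.6, -0.3]
width: 0.0499
gripper_force: 0.0
```

Emit:
drive_tool --rows '[[[0,0,0],[-1.7,0.18,2.5],5.0],[[0,0,0],[-1.7,0.18,2.5],5.0],[[0,0,0],[-1.7,0.18,2.5],5.0],[[0,0,0],[-1.7,0.18,2.5],5.0],[[0,0,0],[-1.0,0,0],5.0],[[0,0,0],[0,0,0],5.0]]'

```text
clock: 15.98
position: [0.5701, -0.0932, 0.2972]
ee_rot: [0.224, 0.709, 0.638, 0.202]
contact_force: [-0.1, -0.3, 0.0]
width: 0.0503
gripper_force: 0.0
```

```bash
python3 - <<'E'
import cv2,numpy as np
from rig import eyes
r=lambda im,x0,x1,y0,y1,k:cv2.resize(im[y0:y1,x0:x1],None,fx=k,fy=k,interpolation=cv2.INTER_CUBIC)
w=eyes.get_image("wrist")[:,:,::-1];t=eyes.get_image("top")[:,:,::-1];s=eyes.get_image("scene")[:,:,::-1]
cv2.imwrite("pics/f_top.png",t);cv2.imwrite("pics/f_w.png",w)
b=np.zeros((600,800,3),np.uint8)
b[:600,:480]=r(w,210,370,70,270,3);b[:300,480:800]=r(s,150,310,180,330,2);b[300:600,480:800]=r(t,200,360,140,290,2)
cv2.imwrite("pics/fin.png",b)
E
```

```text
(no output)
```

View pics/fin.png

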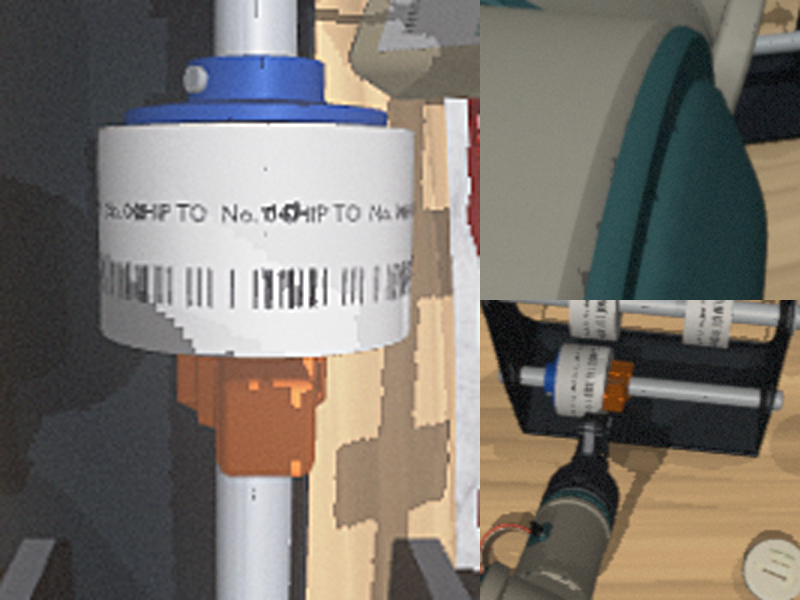

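The final pictures show the roll against the blue flange. The clip is on the bar, against the roll's open side (top view around (620,385) in the crop), and the gripper is clear. I'm handing the job in.

```bash
python3 -c "
from rig import job
print(job.sign_off())"
```

```text
the job is handed in; nothing more can be done
None
```

The roll is pushed home against the flange, and the clip is snapped fully onto the lower bar against the roll's open side and released; the job was handed in at about 16 s, with no verdict returned.

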